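Clear the cutting board into the scrap bin, lock the bin and count the load

ROBOT

A 7-joint arm with a two-finger parallel gripper is mounted at the origin on a cart in front of the work surface, level with it; the furniture and walls round the work are solid. World frame = base frame: x ahead of the robot, y to its left, z up, the work surface at z = 0. Lengths are in m, angles in rad, forces in N, time in s.
With the tool pointing down it reaches from about 0.425 to 1.025 m from the base axis. Payload 9.4 kg.
Tool frame: the origin (TCP) lies on the centre line of the jaws, within the pads' length; the fingertips stand 19 mm ahead of it and the grasp point (between the pads) is the TCP; z points along the fingers, y is the line along which they close (so a half turn about z gives the same grasp; the last joint's range is limited). The gripper opens to 85 mm and grips with 20 to 120 N. Pads are 22 mm wide; open, the fingers measure 114 mm over their backs; the gripper's body (76 mm by 85 mm) begins 54 mm behind the grasp point. The pads swing forward as they close: fully open they stand 13 mm farther back than shut.
Start: joints at [-1.294, 0.599, -0.003, 1.599, 0.002, 0.943, -0.08], TCP at [0.251, 0.68, 0.25] pointing down, gripper open.
Joint ranges: [-2.57, 2.57], [-0.35, 1.97], [-1.29, 1.29], [0.11, 2.56], [-1.05, 4.19], [0.11, 1.86], [-2.63, 2.63]. Speed limits (rad/s): [2.22, 2.22, 3.01, 3.01, 3.14, 3.14, 3.14].

INTERFACE

Orientations are given as a rotation vector (axis times angle).
In Python, from station import move_ptp, move_straight, goto_joints, command_gripper, pause, solve_ik, sense, grab_frame, PlanningError, sign_off gives the robot as it stands. Calls block until the motion is done:
- move_ptp(position, orientation): joint-space move of the TCP to a pose.
- move_straight(position, frame=None, velocity=0.15, until_force=None): straight line of the TCP; frame=None keeps the orientation; velocity is the mean speed in m/s. With until_force (N) it stops when the force on the tool has changed by that much, and returns True; else False.
- goto_joints(angles): joint-space move.
- command_gripper(opening): opening from 0.0 (shut) to 1.0 (fully open); the grip force is fixed at half the most; returns when the fingers have stopped.
- pause(seconds).
- solve_ik(position, orientation): joint angles nearest the present ones, or None.
- sense(): the state.
- grab_frame(name): name is "scene" or "top" or "wrist"; returns a dict with "img" (420x560x3 uint8, red, green, blue), "mtx" (3x3 intrinsics, pixels), "dist" ([k1, k2, p1, p2, k3] as OpenCV has them; the pictures are not rectified), "extrinsics" (4x4, takes a point from camera to world coordinates); the wrist camera has in their place "tool_from_camera" (4x4, takes a point from camera to tool coordinates, whose origin is the TCP and whose axes are the flange's). Camera axes: x right, y up, looking along -z (the intrinsics and any distortion apply to the point x, -y, -z); pixel columns grow to the right and rows downward; lengths in m; the calibration is good to about 2 mm. A picture is of the moment at which its call begins: read the wrist's pose just before it. There is no depth.
A pose or a line that the arm cannot do raises PlanningError and nothing moves.
- sign_off(): hands the job in; it is judged then, once.
The state is a dict: "time_s": time; "qpos": joint angles; "dq": joint speeds; "joint_efforts": joint torques, N m; "tool_pos": TCP position; "tool_rot": TCP orientation; "contact_force": force on the tool from outside, world axes, zero at the start; "ft_torque": the same for the moment, N m; "width": opening from 0.0 (shut) to 1.0 (fully open); "grasp_force": force on a finger pad.
Only numpy, scipy, OpenCV 4.12 (cv2) and the standard library are available. Lean on these libraries where they do the work, as an engineer would, in place of code of your own. Each camera call takes 0.05 s, during which the arm holds its last target. There are 200 camera calls.

TASK

Put every piece of scrap on the green cutting board (stoppers, white vial, rod end, offcuts: whatever is there) into the grey scrap bin, but leave the two brass weights standing where they are. Then slide the bin's cover fully shut by its red wing stud, push the stud in and turn it a quarter turn clockwise until it springs up locked. Finally press the blue plunger of the tally counter right down to its stop and let it spring back.

Things in the scene. Friction and masses are not known exactly. Their poses are not given: they have to be found in the camera images.
- board: green plastic cutting board, fixed, 210 mm along its x, 375 mm along its y, 12 mm thick; origin at the centre of its underside. Up to eight pieces of scrap and two brass weights stand on it
- stopper_large: scrap: large red-brown rubber stopper, a tapered plug 28 mm across, 26 mm tall, standing on its narrow end; origin at the centre of its underside, z up. May be absent (None)
- stopper_black: scrap: small black rubber stopper, 22 mm across, 21 mm tall; origin at the centre of its underside, z up. May be absent (None)
- stopper_small: scrap: red-brown rubber stopper, 25 mm across, 23 mm tall; origin at the centre of its underside, z up. May be absent (None)
- small_vial: scrap: small empty white sample vial with cap, upright, 20 mm across, 37 mm tall; origin at the centre of its underside, z up. May be absent (None)
- ply_offcut: scrap: stepped plywood offcut, 36 mm along its x, 24 mm along its y, 20 mm tall; the upper 9 mm are only 22 mm long, at its -x end; so grasp it across y; origin at the centre of its underside, z up. May be absent (None)
- rod_end: scrap: bright aluminium rod end, a disc 26 mm across, 22 mm tall; origin at the centre of its underside, z up. May be absent (None)
- wood_offcut: scrap: dark wood offcut, a block 34 mm along its x, 20 mm along its y, 18 mm tall; origin at the centre of its underside, z up. May be absent (None)
- plastic_offcut: scrap: stepped orange plastic offcut, 28 mm along its x, 22 mm along its y, 18 mm tall; the upper 8 mm are only 18 mm long, at its +x end; so grasp it across y; origin at the centre of its underside, z up. May be absent (None)
- weight_large: not scrap, stays: pale brass knobbed calibration weight, 19 mm across, 26 mm tall; origin at the centre of its underside
- weight_small: not scrap, stays: pale brass knobbed calibration weight, 15 mm across, 21 mm tall; origin at the centre of its underside
- bin: grey scrap bin, fixed: open box 150 mm along its x, 160 mm along its y, 95 mm high, walls and floor 5 mm; origin at the centre of its underside. Two aluminium rails (tops 106 mm above the table, 166 mm over their outer sides) run along its y and 170 mm beyond its +y wall, where the open cover stands
- lid (a joint): steel slide cover of the bin (146 x 158 x 5 mm, top 101 mm above the table), m: 0 = fully shut, against its stop; up to 0.16 = open, moved along the bin's +y. Starts at 0.135 to 0.158, drags with about 1.5 N, stays where it is left; moved by the red wing of the stud on it
- stud (a joint): quarter-turn stud on the cover, rad: 0 = unlocked, wing along the bin's y; grows clockwise seen from above to its stop at 1.5 = locked, wing along the bin's x. A bayonet tooth stops it at 0.17 unless pushed in over 5.5 mm; let go at 1.5 it springs up into a notch that holds it at 1.3 to 1.5; let go half way it stays in under the tooth
- stud_press (a joint): how far the stud is pushed in (down), m: 0 = up, 0.008 = its stop; sprung, 3.6 N to start and 8.4 N at the stop
- stud_top (a point): centre of the upper face of the stud's red wing (12 mm thick, 40 mm long, 24 mm tall), on the turning axis, 142 mm above the table with the stud up; below the wing a black collar 30 mm across, 5 mm tall; the cover is 41 mm under this point with the stud up. It lies at bin x = 0, bin y = lid value - 0.03
- counter: small grey tally counter, fixed, 50 x 62 mm, 45 mm high, with a round blue plunger head on top; origin at the centre of its underside
- plunger (a joint): plunger of the counter, m: 0 = up, 0.012 = pressed down to its stop; sprung, 2 N to start and 7 N at the stop, springs back when let go
- plunger_top (a point): centre of the top of the blue plunger head (28 mm across, 8 mm thick), 69 mm above the table when up

How it is judged:
By the outcome, as a careful person would: the job done as asked, in the order asked, and still so for the second after the job is handed in, with the robot touching nothing.
Of stopper_large, stopper_black, stopper_small, small_vial, ply_offcut, rod_end, wood_offcut, plastic_offcut only 5 to 7 are there at a start; the rules pass over those that are not, and their reading is None.
At some moment in a run one of stopper_large, stopper_black, stopper_small, small_vial, ply_offcut, rod_end, wood_offcut, plastic_offcut may be knocked a few centimetres aside while the robot is not near it.
Once in a run the grip may slacken for a moment while it holds something.
It also fails if it takes over 208 s, if anything falls off the work surface, if the arm or the gripper's body presses on something with over 40 N, if the wrist force passes 120 N, or if a joint passes its speed limit or range.

## Working session

There is one attempt and no reset: what is moved stays moved. The work goes in short steps, each a Python script; the robot and the scene stay as the last script left them, time stands still between calls to the robot, and variables do not carry over. Pictures are saved under pics/ and viewed, at most 14 in all, crops included, and the job is handed in when it is done.

```bash
ls; mkdir -p pics; python3 - <<'E'
from station import *
import cv2,numpy as np
s=sense();print(s['time_s'],s['tool_pos'],s['tool_rot'],s['width'])
for n in("scene","top"):
    f=grab_frame(n);cv2.imwrite(f'pics/{n}0.png',f['img'][:,:,::-1]);print(n,f['mtx'],f['dist'],f['extrinsics'])
    np.savez(f'{n}0.npz',**f)
f=grab_frame("wrist");print(f['tool_from_camera'],f['mtx'],f['dist'])
E
```

```text
pics
0.0 [0.2510358  0.67965838 0.24939851] [-5.52745079e-01 -3.09244693e+00  2.51458044e-03] 1.0024127423176667
scene [[422.99258376   0.         282.40433277]
 [  0.         422.99258376 211.56158536]
 [  0.           0.           1.        ]] [0.04147713 0.         0.         0.         0.        ] [[ 8.95771793e-01  2.19174013e-01 -3.86724253e-01  2.19027817e-01]
 [-4.44513773e-01  4.42911444e-01 -7.78612200e-01 -7.08213577e-01]
 [ 6.33036960e-04  8.69363103e-01  4.94173445e-01  5.57894765e-01]
 [ 0.00000000e+00  0.00000000e+00  0.00000000e+00  1.00000000e+00]]
top [[420.35561881   0.         277.59688287]
 [  0.         420.35561881 212.54356339]
 [  0.           0.           1.        ]] [-0.09805676  0.          0.          0.          0.        ] [[ 0.02369774  0.98100855 -0.19251141  0.39950898]
 [-0.99954853  0.02680802  0.01356728 -0.01099757]
 [ 0.01847047  0.19210299  0.98120094  0.94762471]
 [ 0.          0.          0.          1.        ]]
[[ 8.00605186e-04  9.45145475e-01  3.26648725e-01  8.43712747e-02]
 [ 9.99999594e-01 -8.91465026e-04  1.28453815e-04  2.60900184e-04]
 [ 4.12603455e-04  3.26648489e-01 -9.45145806e-01 -1.23923852e-01]
 [ 0.00000000e+00  0.00000000e+00  0.00000000e+00  1.00000000e+00]] [[335.26944457   0.         281.51260607]
 [  0.         335.26944457 211.59879782]
 [  0.           0.           1.        ]] [-0.04988515  0.          0.          0.          0.        ]
```

View pics/top0.png

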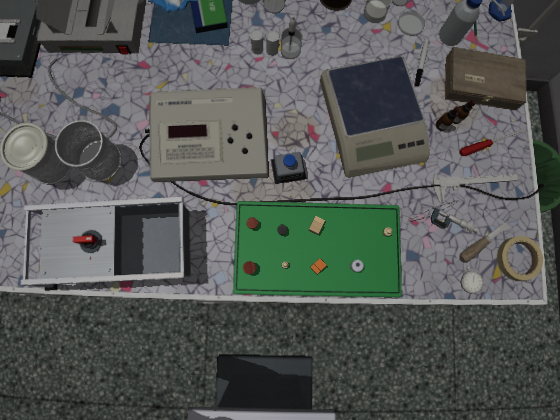

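View pics/scene0.png

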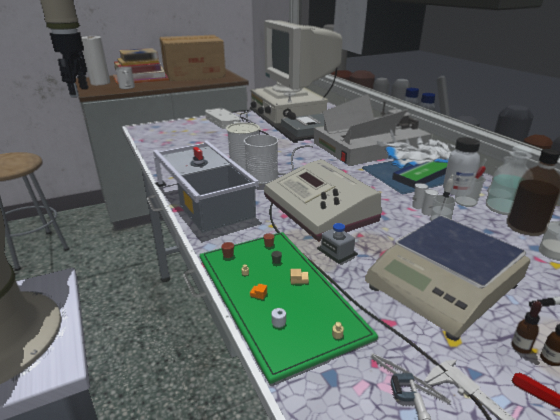

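Top view: two red-brown stoppers (252,223) and (250,268), black stopper (283,230), ply (317,225), orange (319,266), white or bright piece (357,266), and weights at (285,265) and (388,232). The bin is at (105,240) with the stud at (88,240), and the counter plunger is at (290,160).

```bash
cat > h.py <<'E'
import numpy as np, cv2
from scipy.spatial.transform import Rotation as R
C=np.diag([1.,-1,-1])
def cast(f,px,z,T=None):
    """pixels -> world points on plane(s) z"""
    T=f['extrinsics'] if T is None else T
    px=np.array(px,float).reshape(-1,1,2)
    n=cv2.undistortPoints(px,f['mtx'],f['dist']).reshape(-1,2)
    d=np.c_[n,np.ones(len(n))]@C@T[:3,:3].T
    return T[:3,3]+d*((z-T[2,3])/d[:,2])[:,None]
def project(f,P,T=None):
    T=f['extrinsics'] if T is None else T
    p=(np.array(P,float).reshape(-1,3)-T[:3,3])@T[:3,:3]@C
    return cv2.projectPoints(p,np.zeros(3),np.zeros(3),f['mtx'],f['dist'])[0].reshape(-1,2)
def wristT(f,s):
    T=np.eye(4);T[:3,:3]=R.from_rotvec(s['tool_rot']).as_matrix();T[:3,3]=s['tool_pos']
    return T@f['tool_from_camera']
def green(im):
    h=cv2.cvtColor(im,cv2.COLOR_RGB2HSV)
    return cv2.inRange(h,(45,120,40),(80,255,255))
def blobs(f,amin=15):
    im=f['img'];g=green(im)
    cs,_=cv2.findContours(g,cv2.RETR_EXTERNAL,cv2.CHAIN_APPROX_NONE)
    b=max(cs,key=cv2.contourArea)
    m=np.zeros_like(g);cv2.drawContours(m,[cv2.convexHull(b)],-1,255,-1)
    m=cv2.erode(m,np.ones((7,7)))&~g
    n,l,st,ce=cv2.connectedComponentsWithStats(m)
    out=[]
    for i in range(1,n):
        if st[i,4]>=amin: out.append((ce[i],st[i,4],im[l==i].mean(0),(l==i)))
    return out,b
E
python3 - <<'E'
from h import *
f=dict(np.load('top0.npz'))
o,b=blobs(f)
r=cv2.minAreaRect(b);bp=cast(f,cv2.boxPoints(r),.012);print('board',bp.round(3))
for c,a,col,_ in o:print(c.round(1),a,col.round(),cast(f,[c],.022).round(4))
im=cv2.resize(f['img'][195:300,230:405],None,fx=4.5,fy=4.5,interpolation=cv2.INTER_CUBIC)
cv2.imwrite('pics/b.png',im[:,:,::-1])
h=cv2.cvtColor(f['img'],cv2.COLOR_RGB2HSV)
for nm,m,z in(('plunger',cv2.inRange(h,(100,120,60),(125,255,255)),.069),('stud',cv2.inRange(h,(0,170,100),(6,255,255))|cv2.inRange(h,(174,170,100),(180,255,255)),.142)):
    n,l,st,ce=cv2.connectedComponentsWithStats(m)
    for i in range(1,n):
        if st[i,4]>30:
            p=np.argwhere(l==i)[:,::-1].astype(np.float32);r=cv2.minAreaRect(p);print(nm,st[i,4],ce[i].round(1),r,cast(f,[ce[i]],z).round(4))
# bin corners: crop
im=cv2.resize(f['img'][185:300,10:200],None,fx=4,fy=4,interpolation=cv2.INTER_CUBIC)
cv2.imwrite('pics/bin.png',im[:,:,::-1])
E
```

```text
board [[ 0.4    0.069  0.012]
 [ 0.608  0.072  0.012]
 [ 0.608 -0.314  0.012]
 [ 0.398 -0.302  0.012]]
[259.4 204.9] 43 [31. 49. 36.] [[0.5975 0.0175 0.022 ]]
[301.5 206. ] 34 [26. 41. 31.] [[ 0.5976 -0.0773  0.022 ]]
[339. 207.] 31 [24. 39. 28.] [[ 0.5977 -0.1623  0.022 ]]
[373. 208.] 23 [21. 36. 26.] [[ 0.5975 -0.2401  0.022 ]]
[251.8 222.5] 118 [88. 55. 42.] [[0.5568 0.0333 0.022 ]]
[316.4 225. ] 200 [137. 121.  91.] [[ 0.5551 -0.1114  0.022 ]]
[281.7 229.3] 83 [46. 48. 43.] [[ 0.5432 -0.0337  0.022 ]]
[387.3 231.3] 83 [115. 116.  86.] [[ 0.5449 -0.2717  0.022 ]]
[238. 241.] 17 [36. 59. 43.] [[0.5145 0.0623 0.022 ]]
[237. 264.] 19 [38. 61. 44.] [[0.4637 0.0625 0.022 ]]
[318.1 265.6] 150 [149.  91.  45.] [[ 0.4646 -0.1156  0.022 ]]
[356.6 265.4] 146 [119. 125. 126.] [[ 0.467  -0.2011  0.022 ]]
[249.3 267.2] 150 [81. 46. 36.] [[0.4575 0.0354 0.022 ]]
[284.8 264.4] 46 [116. 116.  86.] [[ 0.4655 -0.0425  0.022 ]]
[260.2 289.8] 59 [38. 66. 45.] [[0.4091 0.01   0.022 ]]
plunger 241 [170.2   4.9] ((173.0, 5.5), (11.0, 48.0), 90.0) [[1.0793 0.2503 0.069 ]]
plunger 31 [476.4   1. ] ((476.0, 1.5), (3.0, 10.0), 90.0) [[ 1.1317 -0.5139  0.069 ]]
plunger 157 [499.5  11.1] ((499.64013671875, 11.42357063293457), (21.896106719970703, 14.3340482711792), 16.389541625976562) [[ 1.1074 -0.5733  0.069 ]]
plunger 115 [289.2 159.9] ((289.5, 159.5), (11.0, 11.0), 90.0) [[ 0.6899 -0.0458  0.069 ]]
stud 78 [ 81.3 238.7] ((82.5, 238.5), (5.0, 17.0), 90.0) [[0.4948 0.3607 0.142 ]]
```

View pics/b.png

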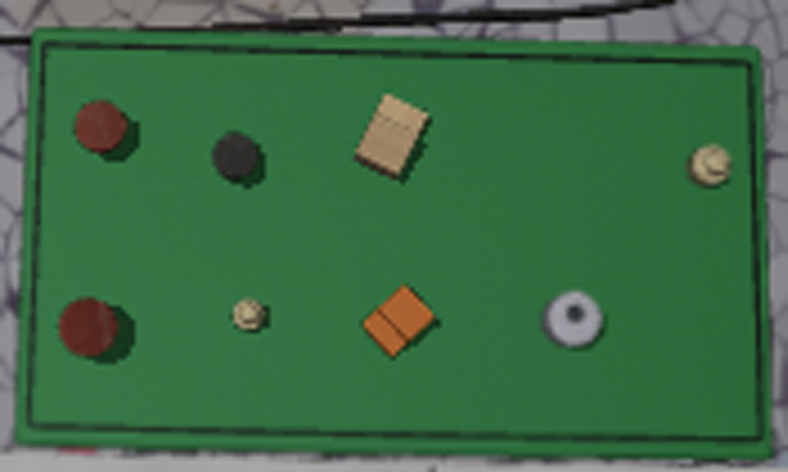

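View pics/bin.png

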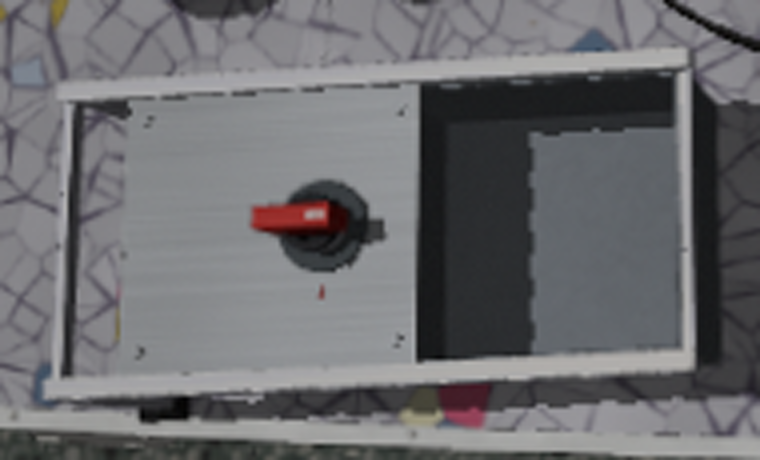

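The crops confirm six scrap pieces: two red-brown stoppers, black stopper, ply, orange, and the rod end with a hole. There are two brass weights. The bin cover stands open to the left, with the wing top centred near (83.5,238.8) in the full image. I'll fit the bin pose from the rail corners and start picking.

```bash
cat >> h.py <<'E'
from station import *
def ori(th):
    y=np.array([np.cos(th),np.sin(th),0]);z=np.array([0,0,-1.]);x=np.cross(y,z)
    return R.from_matrix(np.c_[x,y,z]).as_rotvec()
def best(th,p):
    """of the two half-turn grasps, the one with the smaller joint travel"""
    q0=np.array(sense()['qpos']);o=[]
    for t in(th,th+np.pi):
        q=solve_ik(p,ori(t))
        if q is not None:o.append((np.abs(np.array(q)-q0).max(),t))
    return min(o)[1]
def find(f,p,z=.022,T=None,lim=.06):
    o,_=blobs(f,40); c=[(np.linalg.norm(cast(f,[b[0]],z,T)[0,:2]-p[:2]),cast(f,[b[0]],z,T)[0,:2],b) for b in o]
    c=[k for k in c if k[0]<lim]
    return min(c,key=lambda k:k[0]) if c else None
E
python3 - <<'E'
from h import *
f=dict(np.load('top0.npz'))
P=cast(f,[[182.5,197.5],[183,277],[25,208.75],[21.3,283.3]],.106)[:,:2];print(P.round(4))
u=(P[2]+P[3]-P[0]-P[1])/2;print('len',np.linalg.norm(u),'widths',np.linalg.norm(P[0]-P[1]),np.linalg.norm(P[2]-P[3]))
u/=np.linalg.norm(u);yaw=np.arctan2(-u[0],u[1]);print('yaw',np.degrees(yaw))
mid=(P[0]+P[1])/2;bc=mid+u*.08;print('bin centre',bc)
st=cast(f,[[83.5,238.75]],.142)[0,:2];ex=np.array([u[1],-u[0]]);print('stud in bin',(st-bc)@ex,(st-bc)@u)
q=sense()
for p in([.4575,.0354,.033],[.52,.2,.08],[.467,-.2,.033],[.69,-.046,.06]):
  for t in(0,np.pi/2,np.pi,-np.pi/2):
    r=solve_ik(p,ori(t));print(p,round(t,2),None if r is None else np.round(r,2))
E
```

```text
[[0.5908 0.1737]
 [0.429  0.1622]
 [0.5583 0.5081]
 [0.4035 0.4959]]
len 0.3353463611494905 widths 0.1621967922622065 0.15521105702005586
yaw 4.9655545639743215
bin centre [0.5029927 0.2476434]
stud in bin 0.0014163811917720776 0.108833059995441
[0.4575, 0.0354, 0.033] 0 [-0.31  0.71  0.16  2.36 -0.91  0.13  0.71]
[0.4575, 0.0354, 0.033] 1.57 [-0.07  0.7  -0.19  2.35  0.84  0.16  0.53]
[0.4575, 0.0354, 0.033] 3.14 [-0.05  0.7  -0.22  2.34  0.9   0.18  2.03]
[0.4575, 0.0354, 0.033] -1.57 [-0.28  0.7   0.11  2.36 -0.7   0.11 -1.06]
[0.52, 0.2, 0.08] 0 [-0.59  0.66  0.18  2.12 -0.3   0.38 -0.17]
[0.52, 0.2, 0.08] 1.57 [-0.4   0.65 -0.1   2.11  0.15  0.39  0.95]
[0.52, 0.2, 0.08] 3.14 [-0.17  0.68 -0.44  2.09  0.61  0.49  2.07]
[0.52, 0.2, 0.08] -1.57 [-0.77  0.7   0.45  2.13 -0.7   0.45 -1.34]
[0.467, -0.2, 0.033] 0 [ 0.29  0.71 -0.    2.24  0.01  0.19  0.29]
[0.467, -0.2, 0.033] 1.57 [ 0.43  0.71 -0.19  2.23  0.56  0.24  1.31]
[0.467, -0.2, 0.033] 3.14 [ 0.84  0.85 -0.83  2.21  1.18  0.65  2.26]
[0.467, -0.2, 0.033] -1.57 [ 0.18  0.72  0.16  2.25 -0.53  0.21 -0.75]
[0.69, -0.046, 0.06] 0 [-0.14  0.79  0.21  1.81 -0.28  0.56  0.24]
[0.69, -0.046, 0.06] 1.57 [ 0.08  0.78 -0.15  1.8   0.19  0.57  1.38]
[0.69, -0.046, 0.06] 3.14 [ 0.3   0.84 -0.52  1.78  0.62  0.69  2.58]
[0.69, -0.046, 0.06] -1.57 [-0.36  0.87  0.58  1.83 -0.73  0.67 -0.92]
```

```bash
cat >> h.py <<'E'
BC=np.array([.503,.2476]);YAW=np.radians(4.97)
def binp(x,y): return BC+np.array([[np.cos(YAW),-np.sin(YAW)],[np.sin(YAW),np.cos(YAW)]])@[x,y]
ZH=.155
def hover(p,th=0.):
    move_ptp([p[0],p[1],ZH],ori(th)); s=sense();f=grab_frame("wrist");T=wristT(f,s)
    return f,T,find(f,np.array(p),T=T,lim=.045)
def grasp(p,th=0.,z=.033):
    s=sense()
    if abs(R.from_rotvec(s['tool_rot']).as_matrix()[:,1]@[np.cos(th),np.sin(th),0])<.9999 or np.hypot(*(s['tool_pos'][:2]-p))>.02:
        move_ptp([p[0],p[1],ZH],ori(th))
    fr=ori(th)
    hit=move_straight([p[0],p[1],z],fr,velocity=.15,until_force=12)
    command_gripper(0.); s=sense(); w=s['width']
    move_straight([p[0],p[1],.17],fr,velocity=.3)
    w2=sense()['width']; print('hit',hit,'w',round(w*85,1),round(w2*85,1),'gf',np.round(s['grasp_force'],1),'t',round(sense()['time_s'],1))
    return w2*85
def drop(bx,by,th=0.):
    p=binp(bx,by); move_ptp([*p,.17],ori(th)); move_straight([*p,.10],ori(th),velocity=.25)
    print('w at drop',round(sense()['width']*85,1)); command_gripper(.65); move_straight([*p,.17],ori(th),velocity=.3)
    print('t',round(sense()['time_s'],1))
E
python3 - <<'E'
from h import *
p=np.array([.4575,.0354])
f,T,r=hover(p); print(sense()['time_s'],r and (r[0],r[1],r[2][1],r[2][2]))
cv2.imwrite('pics/w1.png',f['img'][:,:,::-1])
E
```

```text
2.625 (np.float64(0.0054833844280531025), array([0.45597585, 0.0301327 ]), np.int32(1128), array([113.98138298,  61.87677305,  48.15159574]))
```

View pics/w1.png

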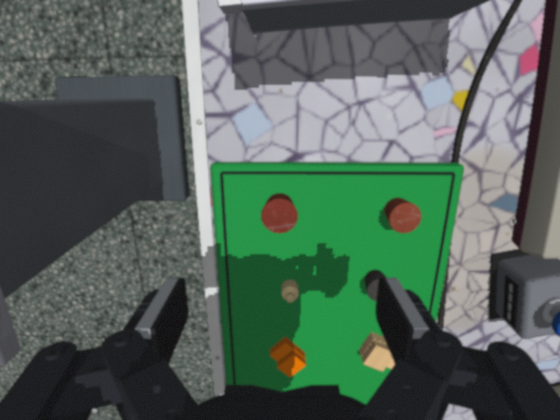

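```bash
python3 - <<'E'
from h import *
f=dict(np.load('top0.npz'))
print(cast(f,[[230+90/4.5-.4,195+327/4.5-.4]],.038))
s=sense();g=grab_frame('wrist');T=wristT(g,s)
print(cast(g,[[280,212]],.038,T), s['tool_pos'])
# board corners both views at z=.012
print('wrist board',cast(g,[[215,166],[459,166]],.012,T).round(4)); print('top board',cast(f,[[230+18/4.5,195+440/4.5],[230+33/4.5,195+30/4.5]],.012).round(4))
o,_=blobs(g,100)
for c,a,col,_ in o: print(c.round(),a,col.round(),cast(g,[c],.022,T).round(4))
E
```

```text
[[0.45634365 0.03382811 0.038     ]]
[[0.45676452 0.03714094 0.038     ]] [0.45784964 0.03623825 0.15499428]
wrist board [[0.4042 0.0673 0.012 ]
 [0.6028 0.0682 0.012 ]]
top board [[0.4013 0.0674 0.012 ]
 [0.6058 0.0684 0.012 ]]
[279. 214.] 1126 [114.  62.  48.] [[0.456  0.0301 0.022 ]]
[402. 215.] 994 [115.  69.  51.] [[0.557  0.0291 0.022 ]]
[391. 321.] 4090 [70. 67. 58.] [[ 0.56   -0.0754  0.022 ]]
[290. 290.] 382 [96. 96. 69.] [[ 0.4654 -0.0418  0.022 ]]
[288. 357.] 973 [126.  74.  17.] [[ 0.4644 -0.1161  0.022 ]]
[322. 391.] 391 [24. 27. 26.] [[ 0.4994 -0.1605  0.022 ]]
```

```bash
python3 - <<'E'
from h import *
command_gripper(.65)
p=np.array([.4565,.0350]); print(grasp(p)); drop(-.03,-.03)
f=grab_frame('top'); np.savez('t1.npz',**f); cv2.imwrite('pics/t1.png',f['img'][:,:,::-1])
for c,a,col,_ in blobs(f,40)[0]: print(c.round(),a,col.round(),cast(f,[c],.028).round(4))
E
```

```text
Traceback (most recent call last):
  File "h.py", line 58, in grasp
    hit=move_straight([p[0],p[1],z],fr,velocity=.15,until_force=12)
station.PlanningError: the arm cannot follow that straight line within its joint ranges
```

```bash
python3 - <<'E'
from h import *
for t in np.radians(range(-120,240,15)):
    r=[solve_ik([.4565,.035,z],ori(t)) for z in(.033,.1,.155)]
    print(round(np.degrees(t)),[None if q is None else np.round(q,2) for q in r])
E
```

```text
-120 [array([-0.31,  0.7 ,  0.16,  2.36, -0.92,  0.13, -1.37]), array([-0.56,  0.62,  0.53,  2.35, -0.91,  0.38, -1.33]), array([-0.78,  0.6 ,  0.87,  2.32, -0.88,  0.6 , -1.31])]
-105 [array([-0.31,  0.7 ,  0.16,  2.36, -0.92,  0.13, -1.11]), array([-0.6 ,  0.64,  0.59,  2.35, -0.97,  0.41, -1.  ]), array([-0.73,  0.57,  0.79,  2.32, -0.82,  0.55, -1.13])]
-90 [array([-0.33,  0.71,  0.19,  2.36, -1.  ,  0.15, -0.76]), array([-0.55,  0.62,  0.51,  2.35, -0.89,  0.37, -0.83]), array([-0.69,  0.54,  0.71,  2.32, -0.75,  0.52, -0.95])]
-75 [array([-0.31,  0.7 ,  0.16,  2.36, -0.9 ,  0.13, -0.6 ]), array([-0.5 ,  0.6 ,  0.44,  2.34, -0.79,  0.34, -0.68]), array([-0.64,  0.52,  0.63,  2.31, -0.67,  0.49, -0.77])]
-60 [array([-0.29,  0.7 ,  0.13,  2.36, -0.81,  0.12, -0.43]), array([-0.46,  0.59,  0.37,  2.34, -0.7 ,  0.32, -0.51]), array([-0.59,  0.5 ,  0.55,  2.31, -0.59,  0.47, -0.6 ])]
-45 [array([-0.28,  0.7 ,  0.11,  2.36, -0.72,  0.11, -0.26]), array([-0.42,  0.58,  0.32,  2.34, -0.61,  0.3 , -0.35]), array([-0.54,  0.49,  0.48,  2.31, -0.52,  0.45, -0.42])]
-30 [array([-0.27,  0.7 
[... 2489 characters left out ...]
3 ,  0.8 , -0.74,  2.32,  1.28,  0.53,  1.64]), array([ 0.52,  0.8 , -1.11,  2.28,  1.11,  0.8 ,  1.76]), array([ 0.3 ,  0.52, -0.69,  2.26,  0.64,  0.56,  2.26])]
195 [array([ 0.5 ,  0.97, -1.11,  2.31,  1.35,  0.86,  1.82]), array([ 0.52,  0.8 , -1.11,  2.28,  1.11,  0.8 ,  2.02]), array([-0.86,  0.69,  1.06,  2.32, -1.01,  0.72, -1.92])]
210 [array([-0.31,  0.7 ,  0.16,  2.36, -0.92,  0.13, -1.89]), array([-0.56,  0.62,  0.53,  2.35, -0.91,  0.38, -1.86]), array([-0.85,  0.67,  1.02,  2.32, -0.98,  0.69, -1.7 ])]
225 [array([-0.31,  0.7 ,  0.16,  2.36, -0.92,  0.13, -1.63]), array([-0.56,  0.62,  0.53,  2.35, -0.91,  0.38, -1.59]), array([-0.82,  0.64,  0.95,  2.32, -0.94,  0.64, -1.5 ])]
```

```bash
python3 - <<'E'
from h import *
p=np.array([.4565,.0350])
for t in(-70,-80,150):
    try: w=grasp(p,np.radians(t));break
    except PlanningError as e: print(t,e)
drop(-.03,-.03,np.radians(-30))
f=grab_frame('top'); np.savez('t1.npz',**f); cv2.imwrite('pics/t1.png',f['img'][:,:,::-1])
for c,a,col,_ in blobs(f,40)[0]: print(c.round(),a,col.round(),cast(f,[c],.028).round(4))
E
```

```text
hit False w 24.9 24.8 gf 58.4 t 5.9
w at drop 25.0
t 7.8
[259. 205.] 51 [35. 56. 41.] [[0.5963 0.0189 0.028 ]]
[252. 223.] 120 [92. 59. 45.] [[0.5557 0.0328 0.028 ]]
[316. 225.] 202 [145. 129.  97.] [[ 0.554  -0.1106  0.028 ]]
[282. 229.] 83 [49. 52. 47.] [[ 0.5423 -0.0336  0.028 ]]
[387. 231.] 84 [121. 123.  91.] [[ 0.5439 -0.2699  0.028 ]]
[318. 266.] 150 [159.  97.  49.] [[ 0.4642 -0.1149  0.028 ]]
[357. 265.] 146 [126. 133. 134.] [[ 0.4666 -0.1998  0.028 ]]
[285. 264.] 47 [122. 122.  92.] [[ 0.4651 -0.0421  0.028 ]]
[261. 290.] 64 [24. 45. 30.] [[0.4089 0.0072 0.028 ]]
```

View pics/t1.png

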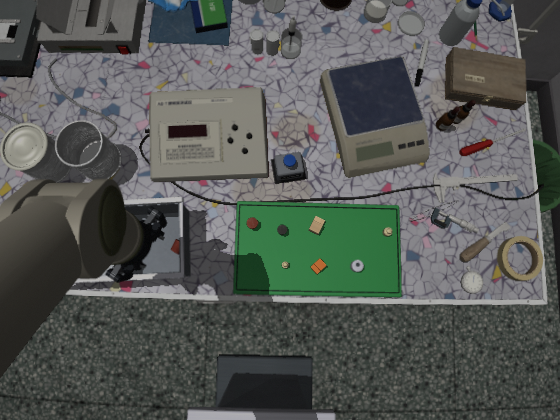

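The large stopper is in the bin (red at 176,246), and the board is fully visible from the top while the arm is over the bin. Next are the three round pieces, with a fresh top view before each.

```bash
cat >> h.py <<'E'
def listing(f):
    for c,a,col,_ in blobs(f,40)[0]:
        p=cast(f,[c],.03)[0,:2]
        if .42<p[0]<.59: print('  ',p.round(4),a,col.round())
def pick_round(p,dp,ths=(0,-30,-70,150),lim=.05):
    f=grab_frame('top');r=find(f,np.array(p),.031,lim=lim)
    if r is None: print('lost');listing(f);return
    q=r[1]; print('target',q.round(4),'moved',round(r[0]*1e3,1),r[2][2].round())
    if r[0]>.012: listing(f);return
    for t in ths:
        try: w=grasp(q,np.radians(t));break
        except PlanningError: pass
    if w<8: print('MISSED');return
    drop(*dp,np.radians(-30))
E
python3 - <<'E'
from h import *
pick_round([.5557,.0328],(.03,-.03))
pick_round([.5423,-.0336],(.0,-.0))
pick_round([.4666,-.1998],(-.03,.0))
listing(grab_frame('top'))
E
```

```text
target [0.5552 0.0327] moved 0.5 [92. 59. 44.]
hit False w 21.6 21.8 gf 58.3 t 10.8
w at drop 21.5
t 12.8
target [ 0.5418 -0.0336] moved 0.5 [50. 52. 47.]
hit False w 19.0 18.5 gf 58.3 t 15.8
w at drop 18.7
t 18.2
target [ 0.4663 -0.1992] moved 0.6 [125. 132. 132.]
hit False w 22.4 22.8 gf 58.4 t 21.8
w at drop 23.0
t 24.7
   [ 0.5847 -0.0854] 203 [130. 117.  88.]
   [ 0.5437 -0.2694] 83 [120. 121.  90.]
   [ 0.4641 -0.1147] 150 [156.  95.  48.]
   [ 0.4649 -0.042 ] 47 [120. 120.  90.]
```

The ply was knocked about 4 cm and is now at (0.585,-0.085). I'll look at both offcuts from close by for their angles.

```bash
python3 - <<'E'
from h import *
ims=[]
for p in([.464,-.1149],[.5847,-.0854]):
    f,T,r=hover(np.array(p),np.radians(-20))
    m=r[2][3].astype(np.uint8); c=max(cv2.findContours(m,0,1)[0],key=cv2.contourArea)
    rc=cv2.minAreaRect(c);W=cast(f,cv2.boxPoints(rc),.025,T)[:,:2]
    e=W[[1,2]]-W[[0,1]];print(r[1],r[2][1],W.round(4).tolist(),np.linalg.norm(e,axis=1).round(4),np.degrees(np.arctan2(e[:,1],e[:,0])).round(1))
    x,y=r[2][0].astype(int);k=f['img'][max(0,y-40):y+40,max(0,x-50):x+50];ims.append(cv2.resize(k,(400,320),interpolation=cv2.INTER_CUBIC))
    print((x,y), 'tip dirs: px +x10mm',project(f,[[*r[1],.025],[r[1][0]+.01,r[1][1],.025]],T).round(1).tolist())
cv2.imwrite('pics/off.png',np.hstack(ims)[:,:,::-1])
E
```

```text
[ 0.46439607 -0.11656454] 1171 [[0.4441, -0.114], [0.4636, -0.0953], [0.4841, -0.1175], [0.4649, -0.1372]] [0.027  0.0303] [ 43.9 -47.3]
(np.int64(282), np.int64(209)) tip dirs: px +x10mm [[282.8, 210.8], [294.6, 206.7]]Traceback (most recent call last):
  File "<stdin>", line 5, in <module>
TypeError: 'NoneType' object is not subscriptable
```

```bash
python3 - <<'E'
from h import *
s=sense();f=grab_frame('wrist');np.savez('wp.npz',**f,T=wristT(f,s));cv2.imwrite('pics/wp.png',f['img'][:,:,::-1])
E
```

```text
(no output)
```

View pics/wp.png

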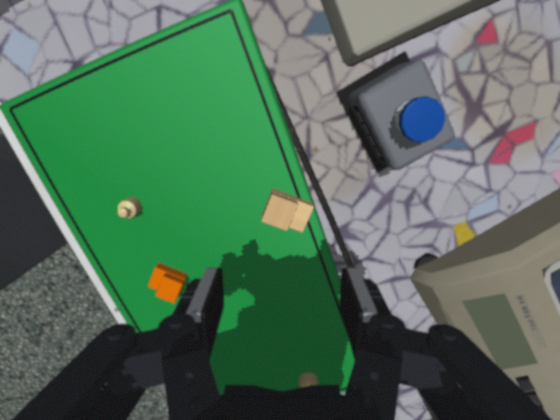

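The wrist view shows the ply at (288,210) by the board edge, and the orange at (167,283). I'll mask the ply by colour.

```bash
python3 - <<'E'
from h import *
f=dict(np.load('wp.npz'));T=f['T'];im=f['img']
h=cv2.cvtColor(im,cv2.COLOR_RGB2HSV);m=cv2.inRange(h,(8,60,60),(25,200,255));k=np.zeros_like(m);k[175:245,245:325]=255;m&=k
n,l,st,ce=cv2.connectedComponentsWithStats(m);i=1+st[1:,4].argmax();print(st[i],ce[i])
c=max(cv2.findContours((l==i).astype(np.uint8),0,1)[0],key=cv2.contourArea)
W=cast(f,cv2.boxPoints(cv2.minAreaRect(c)),.025,T)[:,:2];e=W[[1,2]]-W[[0,1]]
print(cast(f,[ce[i]],.024,T),W.mean(0),np.linalg.norm(e,axis=1),np.degrees(np.arctan2(e[:,1],e[:,0])))
k=cv2.resize(im[170:250,235:335],(800,640),interpolation=cv2.INTER_CUBIC)[:600];cv2.imwrite('pics/ply.png',k[:,:,::-1])
E
```

```text
[ 262  190   51   41 1396] [286.56733524 211.28868195]
[[ 0.58658311 -0.08904977  0.024     ]] [ 0.58701428 -0.08945945] [0.02905135 0.03512881] [ 50.57674947 -40.1813802 ]
```

View pics/ply.png

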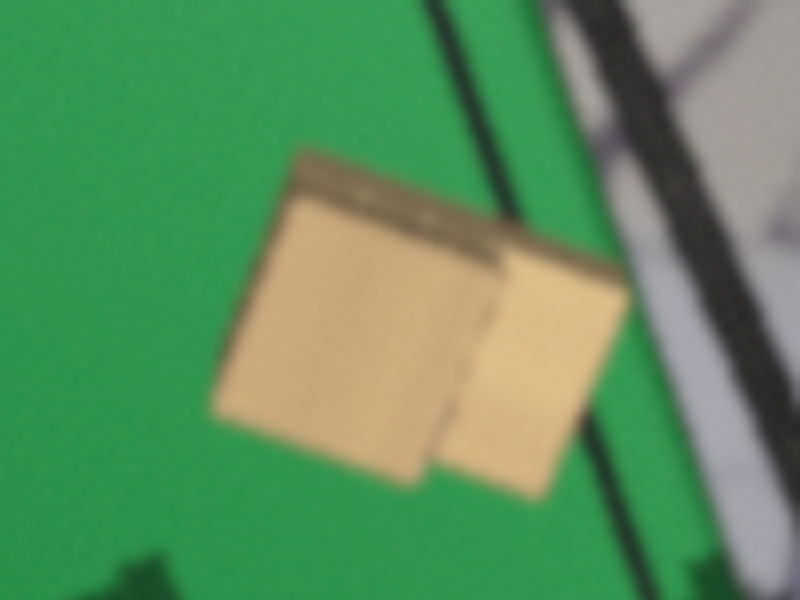

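```bash
python3 - <<'E'
from h import *
th=np.radians(50); w=grasp(np.array([.5862,-.089]),th)
if w>15: drop(.03,.0,np.radians(-30))
f=grab_frame('top');listing(f)
r=find(f,np.array([.464,-.115]),.026)
if w>15 and r and r[0]<.008:
    q=np.array([.4645,-.116])
    for t in(44,-136):
        try: w=grasp(q,np.radians(t));break
        except PlanningError as e: print(t,e)
    if w>10: drop(.0,-.04,np.radians(-30))
f=grab_frame('top');listing(f);cv2.imwrite('pics/t2.png',f['img'][:,:,::-1])
E
```

```text
hit False w 22.2 22.5 gf 59.3 t 29.6
w at drop 22.3
t 32.3
   [ 0.5437 -0.2694] 83 [122. 123.  91.]
   [ 0.4642 -0.1147] 149 [159.  97.  49.]
   [ 0.4649 -0.042 ] 47 [121. 122.  91.]
hit False w 20.5 20.2 gf 59.0 t 35.7
w at drop 20.4
t 38.3
   [ 0.5435 -0.2694] 84 [122. 123.  92.]
   [ 0.4649 -0.042 ] 47 [122. 123.  92.]
```

View pics/t2.png

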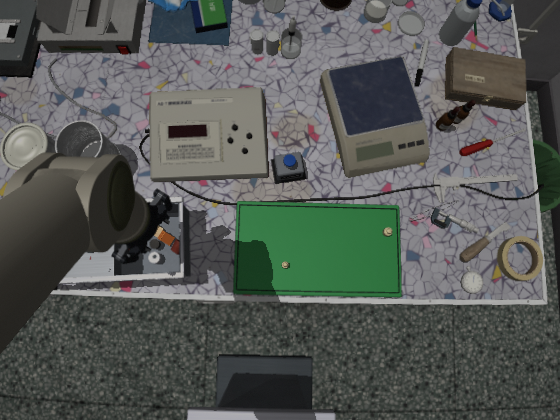

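The board is clear except for the two weights (285,265) and (388,232), and the pieces lie low in the bin. Now a close look at the stud.

```bash
python3 - <<'E'
from h import *
p=binp(0,.109);q=binp(0,-.03)
for base in(YAW,YAW+np.pi):
    for a in(0,.5,1.,1.5):
        r=solve_ik([*q,.135],ori(base-a));print(round(base,2),a,None if r is None else np.round(r,2))
    r=solve_ik([*p,.141],ori(base));print('start',None if r is None else np.round(r,2))
pos=sense()['tool_pos'];move_straight([pos[0],pos[1],.25],velocity=.3)
move_ptp([*p,.26],ori(YAW));s=sense();f=grab_frame('wrist');T=wristT(f,s);np.savez('ws.npz',**f,T=T);cv2.imwrite('pics/ws.png',f['img'][:,:,::-1]);print(s['time_s'],s['contact_force'])
h=cv2.cvtColor(f['img'],cv2.COLOR_RGB2HSV);m=cv2.inRange(h,(0,150,70),(8,255,255))|cv2.inRange(h,(172,150,70),(180,255,255))
n,l,st,ce=cv2.connectedComponentsWithStats(m)
for i in range(1,n):
    if st[i,4]>100:
        c=np.argwhere(l==i)[:,::-1].astype(np.float32);W=cast(f,cv2.boxPoints(cv2.minAreaRect(c)),.142,T)[:,:2]
        print(st[i],ce[i],W.round(4).tolist(),W.mean(0))
E
```

```text
0.09 0 [-0.72  0.58  0.31  2.11 -0.36  0.5  -0.06]
0.09 0.5 [-0.81  0.6   0.44  2.12 -0.5   0.53 -0.41]
0.09 1.0 [-0.9   0.63  0.58  2.12 -0.64  0.57 -0.76]
0.09 1.5 [-0.98  0.67  0.72  2.13 -0.78  0.63 -1.11]
start [-0.95  0.62  0.35  1.98 -0.36  0.6  -0.27]
3.23 0 [-1.08  0.75  0.92  2.13 -0.94  0.74 -2.58]
3.23 0.5 [ 0.19  0.81 -1.11  2.06  0.96  0.92  1.26]
3.23 1.0 [-0.32  0.57 -0.28  2.09  0.3   0.52  1.42]
3.23 1.5 [-0.42  0.56 -0.13  2.09  0.15  0.5   1.07]
start [-0.05  0.86 -1.11  1.92  0.94  1.    1.62]
39.3833 [ 0.37270784 -1.31333243  0.21935395]
[277 180  17  54 777] [284.85585586 204.11325611] [[0.4871, 0.3812], [0.4988, 0.3823], [0.5029, 0.3403], [0.4906, 0.3392]] [0.49483451 0.36077341]
[268 293  20  19 171] [279.60818713 302.04093567] [[0.488, 0.2799], [0.4991, 0.2889], [0.5079, 0.2747], [0.4967, 0.2653]] [0.49791083 0.27719645]
```

View pics/ws.png

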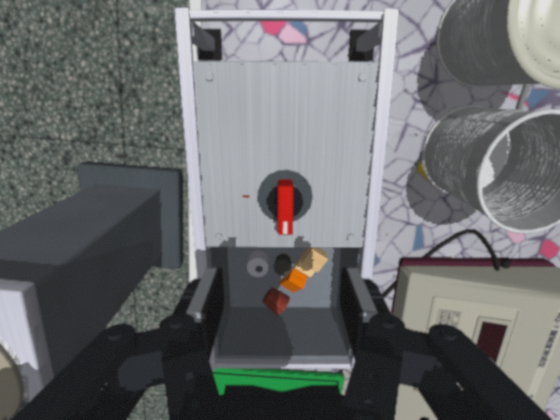

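The wing is at (285,206) with its long axis along bin y, and the rails run from about (177,12) to (190,290) on the left and from (397,12) on the right. I'll fit rail lines for the yaw.

```bash
python3 - <<'E'
from h import *
f=dict(np.load('ws.npz'));T=f['T'];g=cv2.cvtColor(f['img'],cv2.COLOR_RGB2HSV)
for side in(0,1):
    pts=[]
    for y in range(40,240,4):
        row=(f['img'][y].min(-1)>185)&(np.ptp(f['img'][y].astype(int),axis=-1)<25)
        lo,hi=((165,215) if side==0 else (355,405))
        x=np.where(row[lo:hi])[0]
        if len(x)>4: pts.append([lo+np.median(x),y])
    if len(pts)<8: print(len(pts));continue
    P=cast(f,pts,.106,T)[:,:2];v=cv2.fitLine(P.astype(np.float32),cv2.DIST_HUBER,0,.001,.001).ravel()
    if v[1]<0:v[:2]*=-1
    print(len(pts),'yaw',np.degrees(np.arctan2(-v[0],v[1])),'mid',v[2:], 'x at y=.36',v[2]+v[0]/v[1]*(.36-v[3]))
E
```

```text
50 yaw 4.26709 mid [0.4127298  0.41784948] x at y=.36 0.4170461
50 yaw 4.692597 mid [0.56654066 0.43685478] x at y=.36 0.5728493
```

```bash
python3 - <<'E'
from h import *
Y=np.radians(4.8);p=np.array([.4948,.3595]);o=ori(Y)
print(move_straight([*p,.142],o,velocity=.1,until_force=6),sense()['tool_pos'])
f0=sense()['contact_force'];command_gripper(0.);s=sense();print('w',s['width']*85,s['contact_force']-f0,s['ft_torque'])
u=np.array([-np.sin(Y),np.cos(Y)])
for k in range(1,7):
    t=p-u*.02*k;print(move_straight([*t,.142],o,velocity=.06,until_force=15),(sense()['contact_force']-f0).round(1),sense()['tool_pos'].round(4),round(sense()['width']*85,1))
E
```

```text
False [0.49513156 0.35964989 0.14260719]
w 10.617002609272296 [-1.06267049 -0.220499    2.21190911] [-0.03866567  0.10440119  0.02594637]
False [-1.3 -0.5  4. ] [0.4967 0.3383 0.1421] 10.4
False [ 0.2 -1.2  3.4] [0.4983 0.3186 0.142 ] 10.8
False [-0.3 -0.7  3.2] [0.5    0.2986 0.142 ] 10.3
False [ 1.5 -1.8  2.7] [0.5016 0.2787 0.142 ] 10.1
False [ 1.1 -1.8  3.3] [0.5032 0.2588 0.142 ] 10.5
False [-1.  -1.2  3.1] [0.5049 0.2388 0.142 ] 10.5
```

```bash
python3 - <<'E'
from h import *
Y=np.radians(4.8);p=np.array([.4948,.3595]);o=ori(Y);u=np.array([-np.sin(Y),np.cos(Y)])
t=p-u*.155;print(move_straight([*t,.142],o,velocity=.03,until_force=12));s=sense()
print(s['contact_force'],s['tool_pos'],s['width']*85, 'travel',(p-s['tool_pos'][:2])@u,s['time_s'])
f=grab_frame('top');k=cv2.resize(f['img'][185:300,10:200],None,fx=4,fy=4,interpolation=cv2.INTER_CUBIC);cv2.imwrite('pics/l.png',k[:,:,::-1])
E
```

```text
True
[-0.63800921  3.09478563  3.58819798] [0.50614828 0.22421636 0.14211334] 10.532413569024056 travel 0.13575878473379877 44.8083
```

```bash
python3 - <<'E'
from h import *
Y=np.radians(4.8);p=np.array([.4948,.3595]);o=ori(Y);u=np.array([-np.sin(Y),np.cos(Y)])
for d in(.137,.139,.141,.143,.145):
    t=p-u*d;h=move_straight([*t,.142],o,velocity=.03,until_force=25);s=sense()
    print(h,s['contact_force'].round(1),'travel',((p-s['tool_pos'][:2])@u).round(4),s['width']*85)
    if h or abs(s['contact_force'][1])>15:break
E
```

```text
False [-1.1  6.   4.2] travel 0.1359 10.435009509534112
False [-1.9 12.7  3. ] travel 0.1361 10.480727809196908
False [-3.  17.7  2.5] travel 0.1364 10.741913223339422
```

The cover is against its stop, with stiff resistance at about 0.136 m of travel. I'll release and look straight down at the stud to centre on its axis before turning.

```bash
python3 - <<'E'
from h import *
Y=np.radians(4.8);p=np.array([.4948,.3595]);o=ori(Y);u=np.array([-np.sin(Y),np.cos(Y)])
move_straight([*(p-u*.136),.142],o,velocity=.03)
command_gripper(.5);t=p-u*.136
move_straight([*t,.2],o,velocity=.2);move_straight([*(t-.084*u),.24],o,velocity=.25);pause(.2)
s=sense();f=grab_frame('wrist');T=wristT(f,s);print(s['time_s'],'cam',T[:3,3])
h=cv2.cvtColor(f['img'],cv2.COLOR_RGB2HSV);m=cv2.inRange(h,(0,150,70),(8,255,255))|cv2.inRange(h,(172,150,70),(180,255,255))
n,l,st,ce=cv2.connectedComponentsWithStats(m)
for i in range(1,n):
    if st[i,4]>100:
        c=np.argwhere(l==i)[:,::-1].astype(np.float32);W=cast(f,cv2.boxPoints(cv2.minAreaRect(c)),.142,T)[:,:2];e=W[[1,2]]-W[[0,1]]
        print(st[i],W.mean(0),np.linalg.norm(e,axis=1),np.degrees(np.arctan2(e[:,1],e[:,0])),'rel to grip',(W.mean(0)-t)@u)
cv2.imwrite('pics/ws2.png',f['img'][:,:,::-1])
E
```

```text
47.5 cam [0.50560757 0.22542664 0.36311019]
[ 273   68   20   65 1108] [0.50624436 0.22277247] [0.011643   0.03865247] [  4.9467554  -84.53051481] rel to grip -0.001205650562370525
```

View pics/ws2.png

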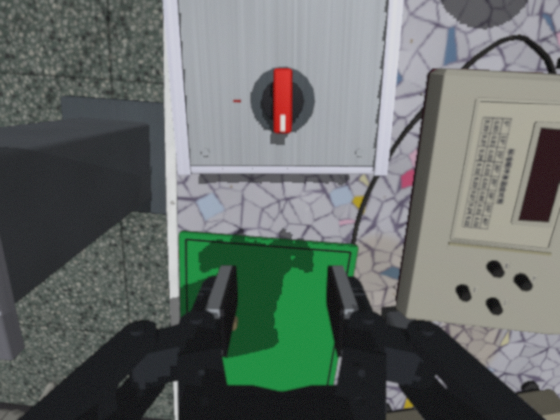

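The cover is shut against the end rail (y≈170) and the wing centre is at (283,100), which gives (0.5062,0.2226). Now grip, push and turn.

```bash
python3 - <<'E'
from h import *
Y=np.radians(4.9);c=np.array([.5061,.2225])
move_straight([*c,.2],ori(Y),velocity=.25);move_straight([*c,.142],ori(Y),velocity=.1,until_force=6)
command_gripper(0.);s=sense();z0=s['tool_pos'][2];f0=s['contact_force'];print('w',s['width']*85,z0)
def rep(l):
    s=sense();m=R.from_rotvec(s['tool_rot']).as_matrix()[:,1];print(l,'dz',round((s['tool_pos'][2]-z0)*1e3,1),'xy',s['tool_pos'][:2].round(4),'F',(s['contact_force']-f0).round(1),'T',s['ft_torque'].round(2),'turn',round(Y-np.arctan2(m[1],m[0]),3),'w',round(s['width']*85,1));return s['tool_pos'][2]-z0
z=.142
for z in(.138,.135,.133,.131,.129):
    move_straight([*c,z],ori(Y),velocity=.04)
    if rep(z)<-.0075: break
for a in np.arange(.25,1.51,.25):
    move_straight([*c,z],ori(Y-a),velocity=.1); rep(a)
print(sense()['time_s'])
E
```

```text
w 10.494477397089065 0.14247375774540982
0.138 dz -4.2 xy [0.5063 0.2226] F [-0.2 -0.4  2.4] T [0.03 0.1  0.01] turn 0.0 w 10.4
0.135 dz -7.1 xy [0.5063 0.2226] F [-0.9 -0.2  4. ] T [-0.05  0.28 -0.08] turn 0.0 w 10.4
0.133 dz -8.0 xy [0.5064 0.2227] F [-2.3 -1.1 17.8] T [-0.16  0.98 -0.02] turn 0.0 w 10.8
0.25 dz -8.0 xy [0.5065 0.2228] F [-2.7 -0.6 18.6] T [-0.28  0.98 -0.02] turn 0.25 w 10.3
0.5 dz -8.0 xy [0.5065 0.2227] F [-4.3 -0.7 18.6] T [-0.22  0.88 -0.01] turn 0.5 w 10.4
0.75 dz -8.0 xy [0.5066 0.2227] F [-4.4 -1.  18.7] T [-0.24  0.88 -0.06] turn 0.751 w 10.5
1.0 dz -8.0 xy [0.5067 0.2227] F [-3.5 -0.8 18.6] T [-0.24  0.85 -0.04] turn 1.001 w 10.4
1.25 dz -8.0 xy [0.5067 0.2226] F [-3.  -1.  18.3] T [-0.2   0.91 -0.02] turn 1.251 w 10.4
1.5 dz -8.0 xy [0.5067 0.2226] F [-3.5 -0.6 18.5] T [-0.21  0.91 -0.04] turn 1.501 w 10.7
52.3333
```

```bash
python3 - <<'E'
from h import *
Y=np.radians(4.9);c=np.array([.5061,.2225])
for a in(1.52,1.54):
    move_straight([*c,.133],ori(Y-a),velocity=.1);print(a,sense()['ft_torque'].round(2))
    if abs(sense()['ft_torque'][2])>.3:break
move_straight([*c,.137],ori(Y-a),velocity=.05);print(sense()['contact_force'].round(1),sense()['ft_torque'].round(2))
command_gripper(.4);pause(.2)
u=np.array([-np.sin(Y),np.cos(Y)])
move_straight([*c,.2],ori(Y-a),velocity=.2)
move_ptp([*(c-.084*u),.24],ori(Y));pause(.1)
s=sense();f=grab_frame('wrist');T=wristT(f,s);print(s['time_s'],s['contact_force'])
h=cv2.cvtColor(f['img'],cv2.COLOR_RGB2HSV);m=cv2.inRange(h,(0,150,70),(8,255,255))|cv2.inRange(h,(172,150,70),(180,255,255))
n,l,st,ce=cv2.connectedComponentsWithStats(m);i=1+st[1:,4].argmax()
k=np.argwhere(l==i)[:,::-1].astype(np.float32);W=cast(f,cv2.boxPoints(cv2.minAreaRect(k)),.142,T)[:,:2];e=W[[1,2]]-W[[0,1]]
print(st[i],W.mean(0),np.linalg.norm(e,axis=1),np.degrees(np.arctan2(e[:,1],e[:,0])))
cv2.imwrite('pics/ws3.png',f['img'][:,:,::-1])
h=cv2.cvtColor(f['img'],cv2.COLOR_RGB2HSV)
E
```

```text
1.52 [-0.21  0.93  0.29]
1.54 [-0.28  0.92  0.54]
[-0.4 -0.3  6.7] [-0.21  0.05  0.5 ]
55.3417 [-0.02055113  0.28513381 -0.4416463 ]
[ 252   86   62   24 1088] [0.50621611 0.22276696] [0.03820822 0.01232944] [  8.78432633 -79.26839391]
```

View pics/ws3.png

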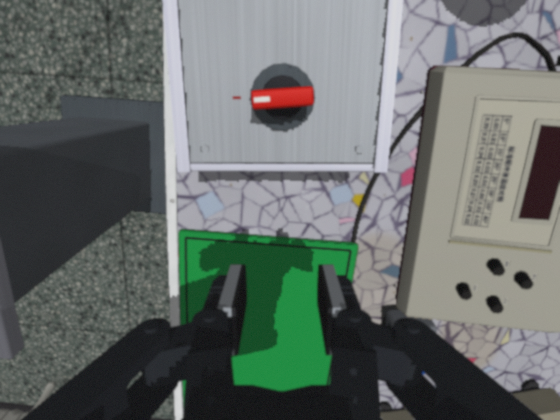

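The wing now lies along bin x at (282,98), with its pointer at the red mark, so it turned about 1.51 rad. I'll check its height from the scene view while moving to the counter.

```bash
python3 - <<'E'
from h import *
command_gripper(0.)
p=np.array([.69,-.046]);th=np.radians(-20)
move_ptp([*p,.2],ori(th));pause(.1)
s=sense();f=grab_frame('wrist');T=wristT(f,s)
h=cv2.cvtColor(f['img'],cv2.COLOR_RGB2HSV);m=cv2.inRange(h,(105,150,60),(125,255,255))
n,l,st,ce=cv2.connectedComponentsWithStats(m)
for i in range(1,n):
    if st[i,4]>200: print('blue',st[i],ce[i],cast(f,[ce[i]],.067,T))
g=grab_frame('scene');h=cv2.cvtColor(g['img'],cv2.COLOR_RGB2HSV);m=cv2.inRange(h,(0,150,60),(8,255,255))|cv2.inRange(h,(172,150,60),(180,255,255))
k=np.argwhere(m[120:200,170:270])[:,::-1]+[170,120];print('red x',k.min(0),k.max(0),k.mean(0),len(k))
c=np.array([.5062,.2227]);a=np.radians(4.9+3);ex=np.array([np.cos(a),np.sin(a)]);ey=np.array([-ex[1],ex[0]])
for z in(.142,.134):
    P=[[*(c+sx*.02*ex+sy*.006*ey),zz] for sx in(-1,1) for sy in(-1,1) for zz in(z,z-.024)];q=project(g,P);print(z,q.min(0),q.max(0))
E
```

```text
blue [268 194  32  32 804] [283.35696517 209.74004975] [[ 0.68990896 -0.04666288  0.067     ]]
red x [211 165] [224 176] [217.85849057 170.22641509] 106
0.142 [210.11874916 162.7262187 ] [227.6385347  176.98979601]
0.134 [210.39652381 165.69209968] [227.84324195 179.94672783]
```

The red wing spans rows 165–176 with its mean at 170.2. The raised stud predicts 169.9 and the pushed-in one 172.8, so it sprang up locked. Now the plunger.

```bash
python3 - <<'E'
from h import *
p=np.array([.6899,-.0465]);o=ori(np.radians(-20))
move_straight([*p,.1],o,velocity=.2);f0=sense()['contact_force']
for z in(.088,.084,.080,.077,.075,.073,.071):
    move_straight([*p,z],o,velocity=.04);s=sense();F=(s['contact_force']-f0);print(z,s['tool_pos'].round(4),F.round(1))
    if F[2]>18:break
pause(.3);move_straight([*p,.1],o,velocity=.1);move_straight([*p,.2],o,velocity=.25);pause(.5)
s=sense();print(s['time_s'],s['contact_force'])
g=grab_frame('top');listing(g)
k=cv2.resize(g['img'][140:300,10:410],(800,320),interpolation=cv2.INTER_CUBIC);cv2.imwrite('pics/end.png',k[:,:,::-1])
E
```

```text
0.088 [ 0.69   -0.0463  0.0882] [-0.9  0.7 -0. ]
0.084 [ 0.6902 -0.0465  0.0841] [0.  1.2 2.1]
0.08 [ 0.6903 -0.0465  0.0802] [0.2 1.8 3.5]
0.077 [ 0.6903 -0.0465  0.0774] [-0.   0.8  5.1]
0.075 [ 0.6903 -0.0465  0.0761] [-1.2  2.4 10.7]
0.073 [ 0.6904 -0.0465  0.0759] [-6.6  3.1 25.6]
61.15 [-0.09445979  0.42006536 -0.59449534]
   [ 0.5435 -0.2694] 84 [145. 147. 110.]
   [ 0.4649 -0.042 ] 47 [146. 146. 110.]
```

View pics/end.png

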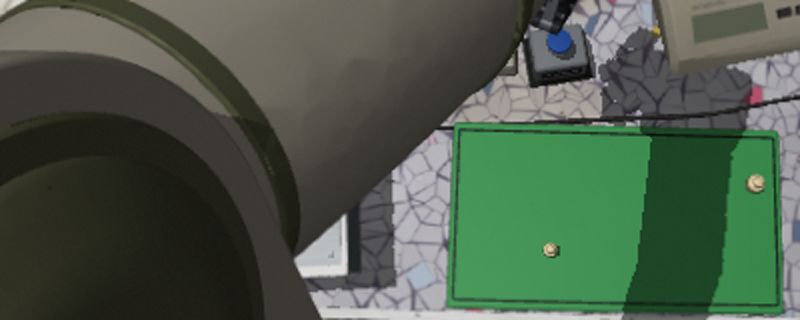

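The plunger reached its stop (stiff at z≈0.076) and was let go. The board holds only the two weights, at (550,250) and (756,184) in the crop, and both are where they stood.

```bash
python3 -c "
from station import *
print(sign_off())"
```

```text
the job is handed in; nothing more can be done
None
```

The job is handed in at about 61 s: all six scrap pieces are in the bin and both brass weights stand untouched, the cover is shut with the stud turned and sprung up locked, and the counter plunger was pressed to its stop and released.

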